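# Pair the square closet light with its remote

### The arm

A 6-joint arm with a two-finger parallel gripper is mounted at the origin on the work surface. World frame = base frame: x ahead of the robot, y to its left, z up, the work surface at z = 0. Lengths are in m, angles in rad, forces in N, time in s.
With the tool pointing down it reaches from about 0.25 to 0.725 m from the base axis. Payload 4 kg.
Tool frame: the origin (TCP) lies on the front face of the gripper's body, between the roots of the fingers; the fingertips stand 73 mm ahead of it and the grasp point (between the pads) lies 54 mm ahead of it; z points along the fingers, y is the line along which they close (so a half turn about z gives the same grasp; the last joint's range is limited). The gripper opens to 85 mm and grips with 20 to 120 N. Pads are 22 mm wide; open, the fingers measure 114 mm over their backs; the gripper's body (76 mm by 85 mm) begins 54 mm behind the grasp point. The pads swing forward as they close: fully open they stand 13 mm farther back than shut.
Start: joints at [1.212, 0.241, 0.005, 1.335, 0, 1.571], TCP at [0.176, 0.468, 0.304] pointing down, gripper open.
Joint ranges: [-2.72, 2.72], [-1.05, 1.87], [-1.09, 1.28], [-1.99, 2.15], [-1.42, 1.44], [-3.14, 3.14]. Speed limits (rad/s): [2.79, 2.79, 3.14, 3.14, 3.14, 3.14].

### API

Orientations are given as a unit quaternion [x, y, z, w].
In Python, from workcell import bot gives the robot as it stands. The module is installed in compiled form; this text tells all that it offers.
- The arm moves only by the tool step_arm, never from a script. Its argument "rows" is a list of rows, each a list of 2 entries, a list of its own where there are three numbers: the shift along the tool's x, y, z in mm, then the turn about the tool's z in degrees. A call has 1 to 12 rows; each row is the pose to reach, as a shift and turn from the pose commanded when the call began, along the tool's axes at that moment; what a row does not reach only later rows make up. A row lasts 1/8 s, in which the tool goes at most 62.5 mm and 10.7 degrees, less where a joint would pass 70% of its speed; a pose out of reach is approached as far as the arm can. A call with a gripper value outside its range is refused whole. "claw" is the gripper's target within -1 to 1 (shut at 1, half-way at 0, fully open at -1), set as the call begins (left out, the last holds). The fingers move at their own pace and stop on an object; the grip force is fixed at half the most. Time passes only in rows, so rows that repeat a pose let the fingers close. It gives the time, the measured TCP pose, the force, the opening and the grip force at its end, in the units of the state.
- bot.get_obs(): the state, without advancing time (a new reading comes with each control period).
- bot.camera(name): name is "scene" or "side" or "wrist"; returns (picture, depth): 384x512x3 uint8, red, green, blue; 384x512 float32, m along the optical axis (not along the pixel's ray), 0 where there is no reading.
- bot.camera_params(name): a dict with "fx", "fy", "cx", "cy" (pixels), "pose" (4x4, takes a point from camera to world coordinates). Camera axes: x right, y up, looking along -z (the intrinsics and any distortion apply to the point x, -y, -z); pixel columns grow to the right and rows downward; lengths in m; the calibration is good to about 2 mm. The wrist camera is an equidistant fisheye: a pixel r from the principal point sees the ray r / f radians off the axis. A picture is of the moment at which its call begins: read the wrist's pose just before it. camera_params takes no time and is no camera call; for the wrist camera it gives the pose at the moment of the call.
- bot.job_done(): hands the job in; it is judged then, once.
Trained networks look in the newest picture that a camera, given by its name, has taken for a name from the list of things; names that differ only in an ending like _2 or _b are one class to them, and where a whole thing is asked for, a point or a joint stands for the part that bears it (a point fixed in the world has none). Each returns a list of dicts, best first, with "score" (0 to 1); they miss things now and then, are a little off and sometimes report something else, mostly with a low value. They report only what shows in the picture. A call takes as long as a camera call. They do not tell look-alikes from the thing itself.
- bot.trace(target, camera): "pixels" (384x512 bool, what is visible of it) and "uv" ([column, row] in pixels, amid what is visible of it).
The state is a dict: "clock": time; "joint_pos": joint angles; "joint_vel": joint speeds; "tau": joint torques, N m; "eef_pos": TCP position; "tool_rot": TCP orientation; "ft_force": force on the tool from outside, world axes, zero at the start; "ft_torque": the same for the moment, N m; "grip_width": finger opening in m; "grasp_force": force on a finger pad.
Only numpy, scipy, OpenCV 4.12 (cv2) and the standard library are available. Lean on these libraries where they do the work, as an engineer would, in place of code of your own. Each camera call takes 0.05 s, during which the arm holds its last target. There are 200 camera calls.

### The job

Pair the square battery light with the long remote, with the fingertips and without picking anything up: gently press the square light's face fully down, keep it down for three seconds and let it spring up, then press the large button of the long remote fully down, let it up and draw the hand away. Do not press the round lights, the remote's small button or the short round remote, and leave everything standing and lying where it is.

Things in the scene. Friction and masses are not known exactly. Their poses are not given: they have to be found in the camera images.
- square_light: White plastic battery light lying face up, the only square one: 84 x 84 mm and 28 mm high in all, about 0.28 kg, loose on the table. Origin at the centre of its underside, z up. Its whole raised middle is one sprung push face.
- square_top (a point): Centre of the top of the square light's push face (64 x 64 mm), 28 mm above the table when up; the face stands 8 mm proud of the light's rim and moves down with a press.
- square_face (a joint): Travel of the square light's push face, m: 0 up, 0.006 fully down. It begins to move at about 2 N, takes 5 N fully down and springs back up when let go.
- remote: The long remote: a flat grey plastic bar 130 x 50 mm, 18 mm thick, about 0.2 kg, lying loose on the table at any yaw. Origin at the centre of its underside, y along its length, z up. Two round white buttons on top: the large one 32 mm from the middle towards +y, the small one 32 mm towards -y.
- large_top (a point): Centre of the top of the remote's large button (diameter 32 mm), 26 mm above the table when up, 8 mm proud of the remote.
- large_button (a joint): Travel of the remote's large button, m: 0 up, 0.005 fully down. It begins to move at about 2 N, takes 5 N fully down and springs back up.
- small_top (a point): Centre of the top of the remote's small button (diameter 16 mm), 22 mm above the table. Not to be pressed.
- small_button (a joint): Travel of the remote's small button, m: 0 up, 0.003 down. Not to be pressed.
- big_round_light: White round battery light, diameter 96 mm, 28 mm high, loose, with a sprung face like the square one's. Leave alone. Origin at the centre of its underside.
- big_round_face (a joint): Travel of the big round light's face, m: 0 up, 0.006 down. Not to be pressed.
- small_round_light: White round battery light, diameter 70 mm, 28 mm high, loose, with a sprung face. Leave alone. Origin at the centre of its underside.
- small_round_face (a joint): Travel of the small round light's face, m: 0 up, 0.006 down. Not to be pressed.
- fob: Short round grey remote, diameter 54 mm, with a single white button as large as the long remote's large one; 26 mm high in all, loose. Leave alone. Origin at the centre of its underside.
- fob_button (a joint): Travel of the round remote's button, m: 0 up, 0.005 down. Not to be pressed.
- battery_box: Small closed cardboard box, 50 x 75 mm, 30 mm high, loose. Leave alone. Origin at the centre of its underside.
- jar: Glass jar with a steel lid, diameter 70 mm, 90 mm high, loose, beyond the lights. Leave alone. Origin under its centre.
- cleaner: White bottle, diameter 68 mm, 200 mm high, loose, at the left. Leave alone. Origin under its centre.
- torch: Torch lying on the table at the right, 150 mm long, black handle and aluminium head 40 mm across, loose. Leave alone. Origin at its middle, at table height, x along it towards the head.
Not all that is in view belongs to the job. Leave any black or purple look-alike of the square_light alone.

How it is judged:
By the outcome, as a careful person would: the job done as asked, in the order asked, and still so for the second after the job is handed in, with the robot touching nothing.
It also fails if it takes over 51 s, if anything falls off the work surface, if the arm or the gripper's body presses on something with over 40 N, if the wrist force passes 120 N, or if a joint passes its speed limit or range.

## Working session

There is one attempt and no reset: what is moved stays moved. The work goes in short steps, Python scripts to look and compute and a tool call to move; the robot and the scene stay as the last step left them, time stands still between calls to the robot, and variables do not carry over. Pictures are saved under pics/ and viewed, at most 10 in all, crops included, and the job is handed in when it is done.

Besides the shell and the picture viewer there is one more tool, called after ">>>" in YAML: its name, and indented under it one key for each argument. step_arm: Moves the arm, as the interface text tells. Its arguments: {"type":"object","properties":{"rows":{"type":"array"},"claw":{"type":"number"}},"required":["rows"]}

```bash
mkdir -p pics; cat > h.py <<'E'
import numpy as np, cv2
from workcell import bot
def cloud(name, d):
    p=bot.camera_params(name); v,u=np.mgrid[0:384,0:512].astype(float)
    x=(u-p['cx'])/p['fx']; y=(v-p['cy'])/p['fy']
    P=np.stack([x*d,-y*d,-d,np.ones_like(d)],-1)@np.array(p['pose']).T
    return P[...,:3]
E
python3 - <<'E'
from h import *
o=bot.get_obs(); print(o['clock'],o['eef_pos'],o['tool_rot'])
for c in ['scene','side']:
    im,d=bot.camera(c); cv2.imwrite(f'pics/{c}.png',im[...,::-1]); P=cloud(c,d.astype(float)); np.save(c+'.npy',P)
    for t in ['square_light','remote','large_button','small_button','fob','big_round_light','small_round_light']:
        for r in bot.trace(t,c):
            m=r['pixels']&(d>0); q=P[m]
            if len(q): print(c,t,round(r['score'],2),np.round(r['uv']),m.sum(),np.round(np.median(q,0),3),np.round(np.percentile(q[:,2],95),3))
E
```

```text
0.0 [0.17539351 0.46771465 0.30301766] [ 1.78441394e-01  9.83950002e-01 -1.01443012e-03 -1.84802412e-04]
scene square_light 0.87 [258. 151.] 461 [ 0.354 -0.085  0.025] 0.032
scene square_light 0.65 [194. 201.] 548 [ 0.656 -0.192  0.027] 0.032
scene square_light 0.61 [136. 208.] 627 [ 0.751 -0.347  0.026] 0.032
scene remote 0.72 [204. 162.] 443 [ 0.478 -0.241  0.019] 0.027
scene small_button 0.67 [278. 182.] 156 [0.48  0.025 0.02 ] 0.03
scene fob 0.49 [276. 180.] 191 [0.478 0.022 0.019] 0.029
scene fob 0.18 [321. 198.] 438 [0.497 0.191 0.03 ] 0.035
scene big_round_light 0.57 [248. 218.] 679 [ 0.652 -0.004  0.027] 0.032
scene big_round_light 0.38 [407. 244.] 1114 [0.638 0.453 0.118] 0.2
scene small_round_light 0.68 [309. 241.] 414 [0.665 0.192 0.024] 0.032
scene small_round_light 0.35 [319. 200.] 447 [0.496 0.193 0.03 ] 0.035
side square_light 0.82 [247. 155.] 467 [ 0.642 -0.187  0.024] 0.031
side square_light 0.82 [236. 129.] 399 [ 0.737 -0.338  0.021] 0.031
side square_light 0.65 [263. 251.] 568 [0.485 0.199 0.03 ] 0.033
side square_light 0.63 [333. 193.] 611 [ 0.341 -0.078  0.025] 0.031
side remote 0.82 [299. 157.] 394 [ 0.47  -0.234  0.018] 0.027
side small_button 0.62 [286. 208.] 41 [0.467 0.023 0.027] 0.03
side fob 0.48 [282. 211.] 216 [0.469 0.029 0.019] 0.028
side big_round_light 0.67 [232. 193.] 593 [0.639 0.005 0.027] 0.031
side small_round_light 0.75 [208. 243.] 451 [0.65  0.201 0.023] 0.03
```

View pics/scene.png

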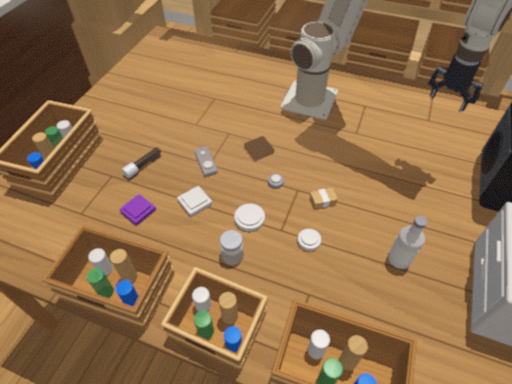

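View pics/side.png

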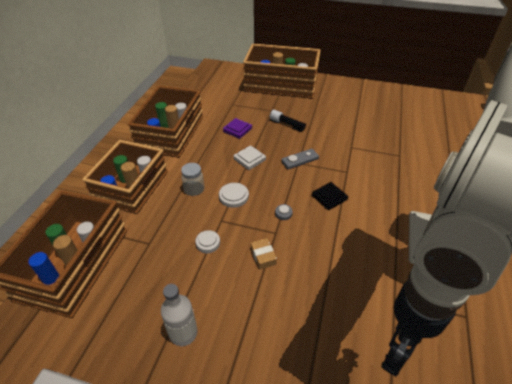

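Candidates for the square light in the scene view:
- White square at (194,201): this is the one, since it is the only white square.
- Purple look-alike at (136,208).
- Black/brown look-alike at (258,148).
- Round lights at (248,218) and (309,241).

Candidates for the large button: the long remote at (204,162), the round fob at (276,180). I'll check the choice close up with the wrist camera from above, before going down.

>>> step_arm:
  rows:
    - [[-580, -485, 0], 88]
    - [[-580, -485, 0], 88]
    - [[-580, -485, 0], 88]
    - [[-580, -485, 0], 88]
    - [[-580, -485, 0], 88]
    - [[-580, -485, 0], 88]
    - [[-580, -485, 0], 88]
    - [[-580, -485, 0], 88]
    - [[-580, -485, 0], 88]
    - [[-580, -485, 0], 88]
    - [[-580, -485, 0], 88]
    - [[-580, -485, 0], 88]
  claw: 1

```text
clock: 2.3
eef_pos: [0.5462, -0.1864, 0.304]
tool_rot: [0.812, 0.584, 0.0, 0.0]
ft_force: [0.2, 0.2, 0.7]
grip_width: 0.0
grasp_force: 0.0
```

>>> step_arm:
  rows:
    - [[0, 0, 0], 0]
    - [[0, 0, 0], 0]
    - [[0, 0, 0], 0]

```text
clock: 2.68
eef_pos: [0.5449, -0.1832, 0.3043]
tool_rot: [0.811, 0.584, 0.0, -0.0]
ft_force: [0.7, 0.5, 0.0]
grip_width: 0.0002
grasp_force: 0.0
```

```bash
cat >> h.py <<'E'
def wcloud(d,p):
    v,u=np.mgrid[0:384,0:512].astype(float)
    a=(u-p['cx'])/p['fx']; b=(v-p['cy'])/p['fy']; r=np.hypot(a,b)+1e-9; s=np.tan(np.minimum(r,1.4))/r
    P=np.stack([a*s*d,-b*s*d,-d,np.ones_like(d)],-1)@np.array(p['pose']).T
    return P[...,:3]
def wlook(tag,ts):
    from scipy.spatial.transform import Rotation as R
    o=bot.get_obs(); print(o['clock'],np.round(o['eef_pos'],4),np.round(o['tool_rot'],4),np.round(o['ft_force'],2),o['joint_pos'].round(2) if hasattr(o['joint_pos'],'round') else o['joint_pos'],o['grip_width'])
    p=bot.camera_params('wrist'); im,d=bot.camera('wrist'); cv2.imwrite(f'pics/{tag}.png',cv2.resize(im[...,::-1],(768,576)))
    P=wcloud(d.astype(float),p); np.save(tag+'.npy',P)
    for t in ts:
        for r in bot.trace(t,'wrist'):
            m=r['pixels']&(d>0); q=P[m]
            if len(q)<20: continue
            top=q[q[:,2]>np.percentile(q[:,2],90)-.003]
            (c,s,an)=cv2.minAreaRect((q[:,:2]*1000).astype(np.float32))
            print(t,round(r['score'],2),np.round(r['uv']),m.sum(),'rect',np.round(c,1),np.round(s,1),round(an,1),'top',np.round(top.mean(0),4),len(top),im[r['pixels']].mean(0).round())
    return P,im,d
E
python3 - <<'E'
from h import *
wlook('w1',['square_light','remote','large_button','small_button'])
E
```

```text
2.675 [ 0.5449 -0.1832  0.3043] [ 8.115e-01  5.844e-01  1.000e-04 -0.000e+00] [0.73 0.49 0.04] [-0.32  0.39  0.22  1.4   0.    1.57] 0.00015139993405723215
square_light 0.86 [ 96. 141.] 3554 rect [335.9 -92.6] [95.3 98.3] 50.8 top [ 0.3461 -0.0926  0.0261] 1842 [23. 20. 20.]
square_light 0.69 [413. 225.] 2677 rect [ 745.6 -359. ] [84.7 88.8] 71.4 top [ 0.7429 -0.3568  0.0264] 1334 [132.  64. 156.]
square_light 0.57 [333. 145.] 4301 rect [ 646.7 -205. ] [89.7 86.2] 59.1 top [ 0.6465 -0.2017  0.0263] 2501 [144. 136. 127.]
remote 0.88 [218. 213.] 3238 rect [ 472.7 -247.5] [130.   50.5] 42.2 top [ 0.4943 -0.2273  0.0241] 478 [181. 175. 171.]
remote 0.57 [337. 144.] 2587 rect [ 648.1 -203. ] [64.1 68.8] 58.7 top [ 0.6466 -0.2016  0.0263] 2476 [144. 136. 128.]
large_button 0.82 [225. 201.] 483 rect [ 495.9 -226.1] [31.9 30. ] 64.4 top [ 0.4961 -0.2257  0.0243] 442 [242. 238. 232.]
small_button 0.4 [206. 236.] 93 rect [ 448.9 -268.6] [14.9 12.6] 68.0 top [ 0.4489 -0.2682  0.0203] 89 [238. 233. 225.]
```

View pics/w1.png

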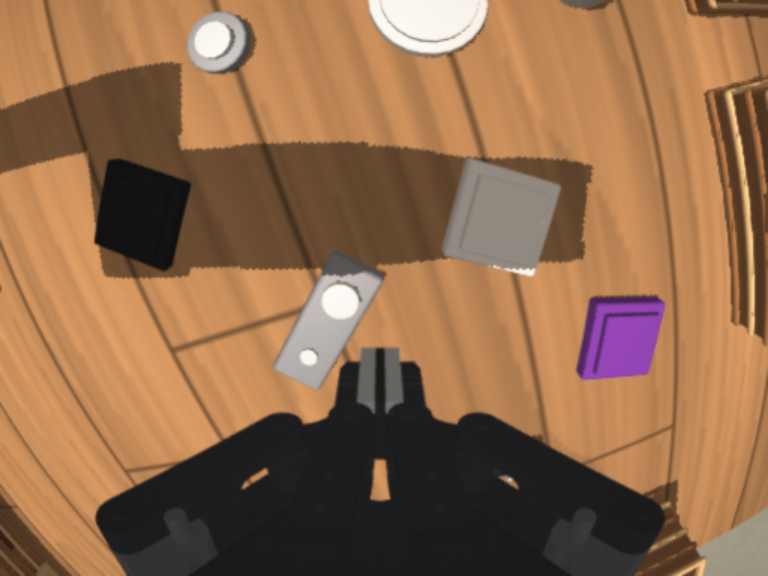

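The wrist view shows the white square (grey in the arm's shadow) at (500,215), the black look-alike at (143,213) and the purple one at (620,338). The long remote has its large button at (340,301) and its small one at (308,357). The choice is confirmed, so I go over the square light.

>>> step_arm:
  rows:
    - [[8, 51, 60], 0]
    - [[15, 102, 110], 0]
    - [[15, 102, 150], 0]
    - [[15, 102, 170], 0]
    - [[15, 102, 170], 0]
    - [[15, 102, 170], 0]
    - [[15, 102, 170], 0]

```text
clock: 3.8
eef_pos: [0.6478, -0.2029, 0.1366]
tool_rot: [0.812, 0.584, 0.001, 0.002]
ft_force: [0.1, -0.3, 0.5]
grip_width: -0.0002
grasp_force: 0.0
```

```bash
python3 - <<'E'
from h import *
wlook('w2',['square_light'])
E
```

```text
3.8 [ 0.6478 -0.2029  0.1366] [0.8118 0.5839 0.0013 0.0017] [ 0.14 -0.31  0.51] [-0.3   0.7   0.28  1.15  0.    1.59] -0.0002428873455078484
square_light 0.94 [411. 294.] 2896 rect [ 742.5 -309.7] [ 58.7 230.7] 36.2 top [ 0.7571 -0.3404  0.0278] 972 [119.  58. 143.]
square_light 0.78 [247. 194.] 12087 rect [ 646.  -208.5] [96.2 92.7] 58.7 top [ 0.6492 -0.196   0.0263] 7054 [156. 147. 138.]
```

View pics/w2.png

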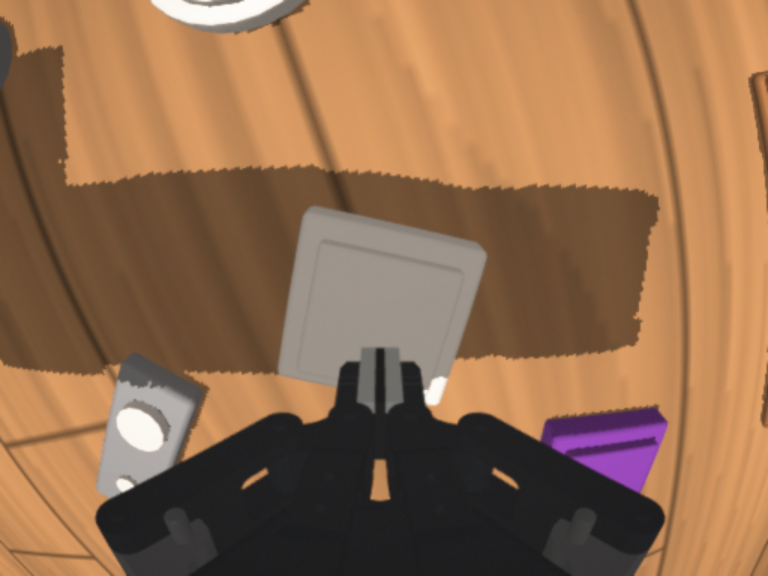

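The fingertip stands over the middle of the white square's push face (face centre about (390,310) in the picture; the tip is over it by the depth reading). I go down in stages on the force reading.

>>> step_arm:
  rows:
    - [[0, 0, 20], 0]
    - [[0, 0, 30], 0]
    - [[0, 0, 30], 0]
    - [[0, 0, 30], 0]

```text
clock: 4.4
eef_pos: [0.6472, -0.2027, 0.1046]
tool_rot: [0.812, 0.584, 0.0, 0.0]
ft_force: [0.5, 0.2, 0.0]
grip_width: -0.0001
grasp_force: 0.0
```

>>> step_arm:
  rows:
    - [[0, 0, 2], 0]
    - [[0, 0, 4], 0]
    - [[0, 0, 4], 0]
    - [[0, 0, 4], 0]

```text
clock: 4.9
eef_pos: [0.6471, -0.2027, 0.1004]
tool_rot: [0.812, 0.584, 0.0, 0.0]
ft_force: [-0.0, -1.2, 2.6]
grip_width: -0.0001
grasp_force: 1.0
```

>>> step_arm:
  rows:
    - [[0, 0, 2], 0]
    - [[0, 0, 4], 0]
    - [[0, 0, 4], 0]

```text
clock: 5.28
eef_pos: [0.6472, -0.2027, 0.0962]
tool_rot: [0.812, 0.584, 0.0, 0.0]
ft_force: [0.7, -1.4, 3.9]
grip_width: -0.0002
grasp_force: 2.0
```

>>> step_arm:
  rows:
    - [[0, 0, 1], 0]
    - [[0, 0, 2], 0]
    - [[0, 0, 2], 0]

```text
clock: 5.65
eef_pos: [0.6471, -0.2027, 0.0947]
tool_rot: [0.812, 0.584, 0.0, 0.0]
ft_force: [0.4, -0.9, 6.1]
grip_width: -0.0002
grasp_force: 3.3
```

>>> step_arm:
  rows:
    - [[0, 0, 0.7], 0]
    - [[0, 0, 0.7], 0]
    - [[0, 0, 0.7], 0]
    - [[0, 0, 0.7], 0]
    - [[0, 0, 0.7], 0]
    - [[0, 0, 0.7], 0]

```text
clock: 6.4
eef_pos: [0.6472, -0.2027, 0.0947]
tool_rot: [0.812, 0.584, 0.0, 0.001]
ft_force: [-2.1, 0.1, 8.4]
grip_width: -0.0
grasp_force: 4.7
```

The face is bottomed: the position has stalled and the force is above 5 N. Now I hold it.

>>> step_arm:
  rows:
    - [[0, 0, 0], 0]
    - [[0, 0, 0], 0]
    - [[0, 0, 0], 0]
    - [[0, 0, 0], 0]
    - [[0, 0, 0], 0]
    - [[0, 0, 0], 0]
    - [[0, 0, 0], 0]
    - [[0, 0, 0], 0]
    - [[0, 0, 0], 0]
    - [[0, 0, 0], 0]
    - [[0, 0, 0], 0]
    - [[0, 0, 0], 0]

```text
clock: 7.9
eef_pos: [0.6471, -0.2027, 0.0946]
tool_rot: [0.812, 0.584, 0.0, 0.001]
ft_force: [-0.9, 1.2, 9.6]
grip_width: 0.0002
grasp_force: 4.7
```

>>> step_arm:
  rows:
    - [[0, 0, 0], 0]
    - [[0, 0, 0], 0]
    - [[0, 0, 0], 0]
    - [[0, 0, 0], 0]
    - [[0, 0, 0], 0]
    - [[0, 0, 0], 0]
    - [[0, 0, 0], 0]
    - [[0, 0, 0], 0]
    - [[0, 0, 0], 0]
    - [[0, 0, 0], 0]

```text
clock: 9.15
eef_pos: [0.6471, -0.2027, 0.0947]
tool_rot: [0.812, 0.584, 0.0, 0.001]
ft_force: [-0.8, 0.0, 9.0]
grip_width: -0.0001
grasp_force: 4.7
```

>>> step_arm:
  rows:
    - [[0, 0, -5], 0]
    - [[0, 0, -12], 0]
    - [[0, 0, -30], 0]
    - [[0, 0, -50], 0]
    - [[0, 0, -50], 0]

```text
clock: 9.78
eef_pos: [0.6479, -0.203, 0.1457]
tool_rot: [0.812, 0.584, 0.001, 0.002]
ft_force: [0.2, -0.6, -0.4]
grip_width: -0.0004
grasp_force: 0.0
```

>>> step_arm:
  rows:
    - [[-23, -45, 0], 0]
    - [[-46, -90, 0], 0]
    - [[-70, -136, 0], 0]
    - [[-70, -136, 10], 0]
    - [[-70, -136, 10], 0]
    - [[-70, -136, 10], 0]
    - [[-70, -136, 10], 0]

```text
clock: 10.65
eef_pos: [0.4969, -0.2256, 0.1333]
tool_rot: [0.812, 0.584, 0.0, 0.0]
ft_force: [-0.1, 0.4, -0.2]
grip_width: 0.0003
grasp_force: 0.0
```

```bash
python3 - <<'E'
from h import *
wlook('w3',['square_light','remote','large_button','small_button'])
E
```

```text
10.65 [ 0.4969 -0.2256  0.1333] [8.116e-01 5.842e-01 3.000e-04 4.000e-04] [-0.07  0.37 -0.18] [-0.43  0.46 -0.15  0.96  0.    1.47] 0.0003288324879578139
square_light 0.7 [ 31. 117.] 6963 rect [345.9 -98.4] [95.5 81. ] 54.4 top [ 0.356  -0.0983  0.0261] 3099 [22. 20. 21.]
remote 0.65 [243. 214.] 7184 rect [ 473.6 -244.7] [124.3  61.9] 42.4 top [ 0.4962 -0.2232  0.0244] 1438 [134. 128. 124.]
large_button 0.76 [251. 214.] 1588 rect [ 495.3 -225. ] [30.9 32.2] 78.3 top [ 0.4964 -0.2232  0.0246] 1428 [162. 153. 143.]
large_button 0.3 [443. 120.] 6703 rect [ 650.3 -204. ] [67.4 72.3] 59.1 top [ 0.644  -0.2013  0.0263] 6219 [226. 221. 215.]
small_button 0.54 [210. 278.] 132 rect [ 466.3 -243. ] [64.9 11.4] 51.9 top [ 0.4497 -0.2632  0.0215] 115 [226. 221. 214.]
```

View pics/w3.png

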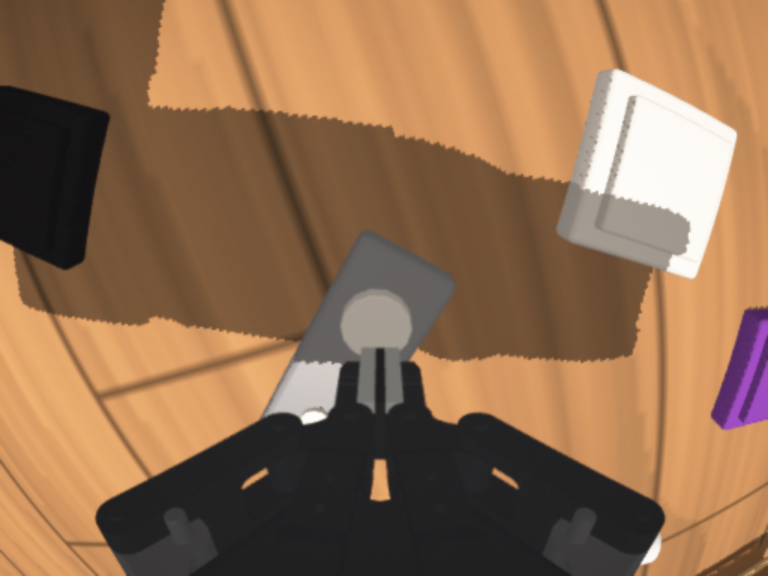

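The picture shows the large button at (376,322), straight ahead of the fingertip and within 1 mm by the numbers. The square light is white and its face is up at (660,170). Now I press the button in stages.

>>> step_arm:
  rows:
    - [[0, 0, 20], 0]
    - [[0, 0, 31], 0]
    - [[0, 0, 31], 0]
    - [[0, 0, 31], 0]

```text
clock: 11.4
eef_pos: [0.4959, -0.2258, 0.1026]
tool_rot: [0.812, 0.584, 0.0, 0.0]
ft_force: [0.0, 1.0, -0.3]
grip_width: 0.0002
grasp_force: 0.0
```

>>> step_arm:
  rows:
    - [[0, 0, 2], 0]
    - [[0, 0, 4], 0]
    - [[0, 0, 6], 0]
    - [[0, 0, 6], 0]
    - [[0, 0, 6], 0]

```text
clock: 12.02
eef_pos: [0.4959, -0.2258, 0.0966]
tool_rot: [0.812, 0.584, 0.0, 0.0]
ft_force: [-0.9, -1.3, 2.9]
grip_width: -0.0
grasp_force: 1.5
```

>>> step_arm:
  rows:
    - [[0, 0, 1], 0]
    - [[0, 0, 2], 0]
    - [[0, 0, 2], 0]
    - [[0, 0, 2], 0]

```text
clock: 12.52
eef_pos: [0.4959, -0.2258, 0.0944]
tool_rot: [0.812, 0.584, 0.0, 0.0]
ft_force: [0.7, -0.7, 4.1]
grip_width: -0.0001
grasp_force: 2.2
```

>>> step_arm:
  rows:
    - [[0, 0, 0.8], 0]
    - [[0, 0, 1.5], 0]
    - [[0, 0, 1.5], 0]
    - [[0, 0, 1.5], 0]
    - [[0, 0, 1.5], 0]

```text
clock: 13.15
eef_pos: [0.4959, -0.2258, 0.0936]
tool_rot: [0.812, 0.584, 0.0, 0.001]
ft_force: [-1.0, 0.8, 9.6]
grip_width: 0.0003
grasp_force: 4.7
```

The button is bottomed at 9.6 N with the position stalled. I release it and draw away.

>>> step_arm:
  rows:
    - [[0, 0, 0], 0]
    - [[0, 0, -5], 0]
    - [[0, 0, -15], 0]
    - [[0, 0, -50], 0]
    - [[0, 0, -100], 0]
    - [[0, 0, -150], 0]
    - [[0, 0, -200], 0]
    - [[0, 0, -200], 0]
    - [[0, 0, -200], 0]
    - [[0, 0, -200], 0]

```text
clock: 14.4
eef_pos: [0.4946, -0.2252, 0.2907]
tool_rot: [0.812, 0.584, -0.001, -0.002]
ft_force: [0.1, -0.1, -0.2]
grip_width: -0.0002
grasp_force: 0.0
```

```bash
python3 - <<'E'
from h import *
wlook('w4',['square_light','remote','large_button'])
E
```

```text
14.4 [ 0.4946 -0.2252  0.2907] [ 0.8119  0.5838 -0.0011 -0.0019] [ 0.1  -0.07 -0.19] [-0.43  0.34  0.1   1.34  0.    1.47] -0.00019521676556244916
square_light 0.91 [109. 101.] 3937 rect [343.1 -95. ] [89.7 83.8] 51.1 top [ 0.346  -0.0933  0.0261] 2289 [20. 19. 19.]
square_light 0.9 [446. 193.] 2667 rect [ 752.9 -360.9] [ 83.3 104.3] 72.1 top [ 0.7423 -0.3572  0.0264] 1398 [133.  64. 160.]
square_light 0.67 [367. 104.] 4526 rect [ 651.8 -204.8] [89.3 95.2] 58.8 top [ 0.6459 -0.2023  0.0263] 2630 [198. 191. 182.]
remote 0.81 [242. 179.] 4012 rect [ 472.9 -246.7] [128.5  49.8] 42.4 top [ 0.4935 -0.2276  0.0241] 586 [153. 147. 143.]
large_button 0.97 [254. 160.] 556 rect [ 496.3 -225.8] [31.1 28.1] 70.8 top [ 0.4959 -0.2254  0.0243] 534 [146. 138. 130.]
```

Both faces are back at their original height, nothing has moved, and the hand is clear.

```bash
python3 -c "
from workcell import bot
print(bot.job_done())"
```

```text
the job is handed in; nothing more can be done
None
```

The job is handed in at about 14.5 s: I pressed the square light fully down, held it for just over 3 s and let it up, then pressed and released the long remote's large button; both sprang back up, neither moved, and the hand is clear.

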